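# Stop-button check on a bench shaker

### The job

Do the daily stop check on the shaker, the machine with the flat rectangular platform: press its black mushroom stop button straight down until it catches, let go so that it stays down by itself, then twist the button clockwise to reset it and let go so that it comes fully up and turns back to rest. Leave the stop of the centrifuge, the machine with the round lid, unpressed and unturned, and leave the bottles standing where they are.

Things in the scene. Friction and masses are not known exactly. Their poses are not given: they have to be found in the camera images.
- shaker: the shaker, fixed to the bench: white housing 190 x 150 mm (x, y), deck 60 mm high, carrying at its rear a rectangular 94 x 140 mm aluminium platform with two clamp bars, its front edge at x = 0, highest point 100 mm. Origin: centre of its underside; x axis to its rear, z up. Stop on the front of the deck at x = -58 mm, y = -35 mm; 10 mm tall dial beside it at y = +35 mm. Either machine may be the left one
- shaker_stop (a point): centre of the flat top of the shaker's stop head. The head is a black mushroom with one short white line on top, a round upright cylinder 40 mm in diameter and 22 mm tall, fluted side, to be pressed on top or gripped round its side from above. Raised, its top is 100 mm above the bench, 40 mm above the machine's deck, and its underside 18 mm above the deck; pressing lowers all by up to 9 mm. Site z axis up, along the stop's axis
- shaker_push (a joint): how far the shaker's stop head is pressed down, m: 0 fully up, 0.009 bottomed. A spring pushes it up with about 1.5 N at the top and 3 N at the bottom; the catch adds about 1 N, so pressing it through takes about 4 N. It catches once past about 0.007 and then stays at about 0.0068 by itself; it cannot be pulled up, only turned free
- shaker_head (a joint): turn of the shaker's stop head about its upright axis, rad: 0 at rest, growing clockwise seen from above, end stop at 1.05. A weak spring (0.01 Nm at 0, 0.03 Nm at the end) turns it back to 0 within about 1.5 s of being let go; when the head is caught down, turning it past about 0.5 frees it (go to about 0.8 to be sure) and it springs up if nothing holds it
- centrifuge: the centrifuge, fixed to the bench: the same white housing, deck and stop as the shaker, but with a grey round domed lid 124 mm in diameter, highest point 94 mm, at its rear. Origin: centre of its underside; x axis to its rear, z up
- centrifuge_stop (a point): centre of the flat top of the centrifuge's stop head. The head is a black mushroom with one short white line on top, a round upright cylinder 40 mm in diameter and 22 mm tall, fluted side, to be pressed on top or gripped round its side from above. Raised, its top is 100 mm above the bench, 40 mm above the machine's deck, and its underside 18 mm above the deck; pressing lowers all by up to 9 mm. Site z axis up, along the stop's axis
- centrifuge_push (a joint): how far the centrifuge's stop head is pressed down, m: 0 fully up, 0.009 bottomed. A spring pushes it up with about 1.5 N at the top and 3 N at the bottom; not to be pressed
- centrifuge_head (a joint): turn of the centrifuge's stop head about its upright axis, rad: 0 at rest, growing clockwise seen from above, end stop at 1.05. A weak spring (0.01 Nm at 0, 0.03 Nm at the end) turns it back to 0 within about 1.5 s of being let go; not to be turned
- amber: loose amber bottle with blue cap, 57 mm in diameter, 112 mm tall, standing between the machines; origin at the centre of its underside
- squeeze: loose white squeeze bottle, 41 mm in diameter, 83 mm tall, standing left of the machines; origin at the centre of its underside
- clear: loose clear bottle with blue cap, 56 mm in diameter, 102 mm tall, standing right of the machines; origin at the centre of its underside
There are look-alikes about, which are no part of the job. Leave any purple look-alike of the amber alone.

How it is judged:
On the way:
1. the shaker's stop is caught down (pressed in more than 5.5 mm) with the robot not touching the shaker, for 0.3 s (value of joint shaker_push above 0.0055 m and contact force between shaker and the arm below 0.1 N and contact force between shaker and the fingers below 0.1 N), for 0.3 s.
At the end, for the whole second after the job is handed in: the shaker's stop is fully up again (within 1.5 mm) and turned back to rest (within 0.15 rad), the centrifuge's stop is up and unturned likewise, and the three loose bottles stand upright (within 0.2 rad) (value of joint each of shaker_push, centrifuge_push below 0.0015 m and value of joint each of shaker_head, centrifuge_head below 0.15 rad and angle between each of amber, squeeze, clear's own z axis and vertical below 0.2 rad); the robot touches nothing.
It fails at once if the centrifuge's stop is pressed in more than 4 mm or turned more than 0.3 rad (value of joint centrifuge_push above 0.004 m or value of joint centrifuge_head above 0.3 rad).
It fails at once if a loose bottle is moved more than 30 mm (distance of any of amber, squeeze, clear from where it was at the start of the episode above 0.03 m).
It also fails if it takes over 45 s, if anything falls off the work surface, if the arm or the gripper's body presses on something with over 40 N, if the wrist force passes 120 N, or if a joint passes its speed limit or range.

### The arm

A 6-joint arm with a two-finger parallel gripper is mounted at the origin on a cart in front of the work surface, level with it; the furniture and walls round the work are solid. World frame = base frame: x ahead of the robot, y to its left, z up, the work surface at z = 0. Lengths are in m, angles in rad, forces in N, time in s.
With the tool pointing down it reaches from about 0.375 to 0.975 m from the base axis. Payload 3.8 kg.
Tool frame: the origin (TCP) lies midway between the tips of the shut fingers; the grasp point (between the pads) lies 19 mm behind it; x points along the fingers, z is the direction in which the jaws open and shut, and the axes are right-handed (so a half turn about x gives the same grasp; the last joint's range is limited). The gripper opens to 85 mm and grips with 20 to 120 N. Pads are 22 mm wide; open, the fingers measure 114 mm over their backs; the gripper's body (76 mm by 85 mm) begins 54 mm behind the grasp point. The pads swing forward as they close: fully open they stand 13 mm farther back than shut.
Start: joints at [-1.154, 0.264, 1.604, -0, 1.274, -0.037], TCP at [0.296, -0.607, 0.231] pointing down, gripper open.
Joint ranges: [-2.63, 2.63], [-0.94, 2.18], [0.31, 2.57], [-1.31, 4.45], [0, 2.66], [-2.55, 2.55]. Speed limits (rad/s): [2.57, 2.57, 3.14, 3.14, 3.14, 3.14].

### API

Orientations are given as a rotation vector (axis times angle).
In Python, from workcell import * gives the robot as it stands. The module is installed in compiled form; this text tells all that it offers.
- The arm moves only by the tool carry_out, never from a script. Its arguments are lists of equal length, an entry for each row: "offset": the shift along the tool's x, y, z in cm, a list of three; "delta_rot": the turn, a rotation vector about the tool's x, y, z in degrees, a list of three. A call has exactly 5 rows; each row shifts and turns the commanded pose from where the row before left it, along the tool's axes as they then stand; what a row does not reach is not made up. A row lasts 1/12 s, in which the tool goes at most 41.7 mm and 7.16 degrees, less where a joint would pass 70% of its speed; a pose out of reach is approached as far as the arm can. A call is refused whole if a number of a shift passes 4.17 or a number of a turn 7.16, either way. A call with a gripper value outside its range is refused whole. "fingers" is the opening, from -1 (shut) to 1 (fully open), set as the call begins (left out, the last holds). The fingers move at their own pace and stop on an object; "newtons" is the grip in N (left out, the last holds). Time passes only in rows, so rows that do not move let the fingers close, or fill a call up. It gives the time, the measured TCP pose, the force and the opening at its end, in the units of the state.
- read_state(): the state, without advancing time (a new reading comes with each control period).
- read_camera(name): name is "scene" or "top" or "wrist"; returns (picture, depth): 420x560x3 uint8, red, green, blue; 420x560 float32, m along the optical axis (not along the pixel's ray), 0 where there is no reading.
- get_calibration(name): a dict with "fx", "fy", "cx", "cy" (pixels), "R" (3x3) and "t" (3): a world point X has camera coordinates R X + t; the wrist camera has in their place "mount" (4x4, takes a point from camera to tool coordinates, whose origin is the TCP and whose axes are the tool frame's). Camera axes: x right, y down, z forward; pixel columns grow to the right and rows downward; lengths in m; the calibration is good to about 2 mm. A picture is of the moment at which its call begins: read the wrist's pose just before it. get_calibration takes no time and is no camera call.
- finish_job(): hands the job in, once; it reports no verdict.
The state is a dict: "time": time; "q": joint angles; "joint_vel": joint speeds; "joint_torque": joint torques, N m; "tool_pos": TCP position; "tcp_rot": TCP orientation; "wrist_force": force on the tool from outside, world axes, zero at the start; "torque": the same for the moment, N m; "width": opening from 0.0 (shut) to 1.0 (fully open).
Only numpy, scipy, OpenCV 4.12 (cv2) and the standard library are available. Lean on these libraries where they do the work, as an engineer would, in place of code of your own. Each camera call takes 0.05 s, during which the arm holds its last target. There are 200 camera calls.

## Working session

There is one attempt and no reset: what is moved stays moved. The work goes in short steps, Python scripts to look and compute and a tool call to move; the robot and the scene stay as the last step left them, time stands still between calls to the robot, and variables do not carry over. Pictures are saved under pics/ and viewed, about 8 in all and at most 12, crops included, and the job is handed in when it is done.

Besides the shell and the picture viewer there is one more tool, called after "Request:" as name(argument=value, ...) on one line, values as JSON. carry_out: Moves the arm, as the interface text tells. Its arguments: {"type":"object","properties":{"offset":{"type":"array"},"delta_rot":{"type":"array"},"fingers":{"type":"number"},"newtons":{"type":"number"}},"required":["offset","delta_rot"]}

```bash
mkdir -p pics
python3 - <<'E'
from workcell import *
import cv2,numpy as np
s=read_state();print(s)
for n in("scene","top"):
    p,d=read_camera(n);np.savez(f"{n}.npz",p=p,d=d);cv2.imwrite(f"pics/{n}0.png",p[:,:,::-1]);print(n,get_calibration(n))
print(get_calibration("wrist"))
E
```

```text
{'time': 0.0, 'q': array([-1.15393063e+00,  2.64758017e-01,  1.60537962e+00,  7.10705685e-06,
        1.27368576e+00, -3.69120018e-02]), 'joint_vel': array([-5.59995775e-04, -1.49582325e-05,  1.29759486e-03,  5.45194024e-04,
        9.16247881e-04,  7.99659847e-05]), 'joint_torque': array([-3.76394863e-03, -5.15126395e+01, -3.67313361e+01, -2.87683861e-04,
        1.31962658e-02, -1.52338328e-05]), 'tool_pos': array([ 0.29559358, -0.60602473,  0.2299557 ]), 'tcp_rot': array([ 0.8700571 ,  1.39222906, -0.86799614]), 'wrist_force': array([ 0.16822048,  0.33931754, -0.25816608]), 'torque': array([0.07469192, 0.02261251, 0.01427815]), 'width': 1.0026146360785662}
scene {'fx': 515.8915980044912, 'fy': 515.8915980044912, 'cx': 279.8400928721039, 'cy': 209.3839141792674, 'R': array([[ 0.66858212, -0.74363511,  0.00218336],
       [-0.53164897, -0.48003991, -0.69779012],
       [ 0.51994934,  0.46536922, -0.71629894]]), 't': array([-0.35538085,  0.33140612,  1.52016873])}
top {'fx': 424.5145861687141, 'fy': 424.5145861687141, 'cx': 288.23122960170184, 'cy': 203.62428327655994, 'R': array([[ 0.02220992, -0.99971429, -0.00883505],
       [-0.9943597 , -0.02117251, -0.10392551],
       [ 0.10370876,  0.0110934 , -0.99454584]]), 't': array([0.00289438, 0.54157806, 1.10168202])}
{'fx': 295.6546258793575, 'fy': 295.6546258793575, 'cx': 284.7340335089629, 'cy': 206.68702511063424, 'mount': array([[-5.33695592e-04, -2.68288976e-01,  9.63338331e-01,
        -1.41907784e-01],
       [ 6.25567865e-04, -9.63338369e-01, -2.68288641e-01,
         6.80942112e-02],
       [ 9.99999662e-01,  4.59449038e-04,  6.81962404e-04,
         1.31850225e-04],
       [ 0.00000000e+00,  0.00000000e+00,  0.00000000e+00,
         1.00000000e+00]])}
```

View pics/top0.png

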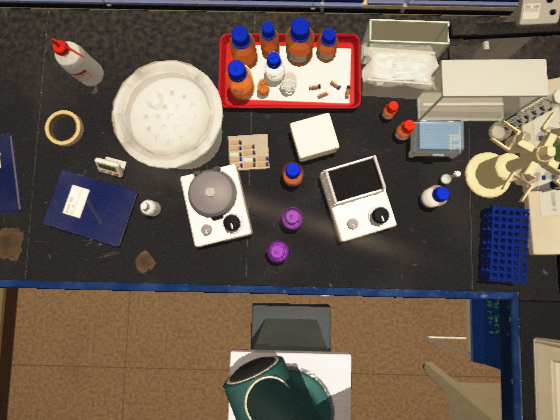

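View pics/scene0.png

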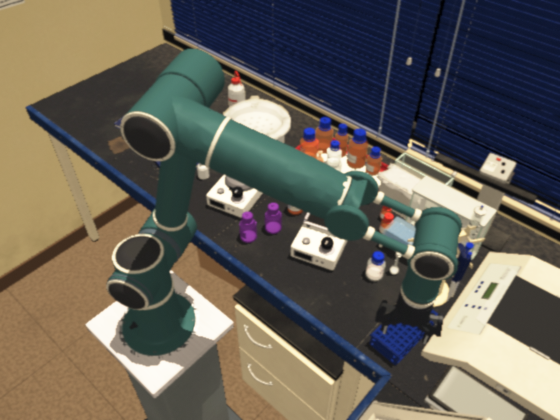

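The top view shows the stop candidates. The round-lid centrifuge's stop is at (232,222) and the rectangular-platform shaker's is at (380,215). The small dials at (207,230) and (352,224) could be mistaken for stops. I choose (380,215).

```bash
cat > h.py <<'E'
from workcell import *
import cv2,numpy as np
from scipy.spatial.transform import Rotation as Ro
def ray(c,u,v,z):
    d=c["R"].T@np.array([(u-c["cx"])/c["fx"],(v-c["cy"])/c["fy"],1]);o=-c["R"].T@c["t"]
    return o+d*(z-o[2])/d[2]
def wcal(s):
    c=get_calibration("wrist");M=np.eye(4);M[:3,:3]=Ro.from_rotvec(s["tcp_rot"]).as_matrix();M[:3,3]=s["tool_pos"]
    T=np.linalg.inv(M@c["mount"]);c["R"]=T[:3,:3];c["t"]=T[:3,3];return c
E
python3 - <<'E'
from h import *
f=np.load("top.npz");p,d=f["p"],f["d"];c=get_calibration("top")
v,u=np.mgrid[:420,:560]
P=np.stack([(u-c["cx"])/c["fx"]*d,(v-c["cy"])/c["fy"]*d,d],-1)
W=(P-c["t"])@c["R"]
for n,(a,b) in dict(shaker=(380,215),cent=(232,222)).items():
    sl=np.s_[b-18:b+19,a-18:a+19]
    m=(p[sl].max(-1)<70)&(W[sl][...,2]>.09)&(W[sl][...,2]<.112)
    k,l,st,ce=cv2.connectedComponentsWithStats(m.astype(np.uint8))
    i=1+st[1:,4].argmax();e=ce[i]+[a-18,b-18]
    print(n,st[i],e,ray(c,*e,.1),np.median(W[sl][l==i],0))
# shaker yaw from white housing, deck height
m=((W[...,2]>.045)&(W[...,2]<.075)&(p.min(-1)>120)&(u>310)&(u<405)&(v>150)&(v<250))
pts=W[m][:,:2].astype(np.float32);print("deck",cv2.minAreaRect(pts),m.sum())
s=read_state();print(Ro.from_rotvec(s["tcp_rot"]).as_matrix().round(3))
for n,(a,b) in dict(amber=(292,172),clear=(438,194),sq=(150,207)).items(): print(n,W[b,a])
cv2.imwrite("pics/crop1.png",cv2.resize(p[150:250,310:455,::-1],None,fx=5,fy=5,interpolation=2))
E
```

```text
shaker [ 11  11  16  16 169] [380.08284024 214.73964497] [ 0.51104207 -0.21450329  0.1       ] [ 0.51234459 -0.21400955  0.09992797]
cent [ 10  11  16  16 175] [231.21142857 222.16      ] [0.48461967 0.15441599 0.1       ] [0.48502567 0.15477719 0.10005866]
deck ((0.5831826329231262, -0.1542109251022339), (0.25265616178512573, 0.1513672173023224), 20.148839950561523) 1928
[[-0.001  0.899  0.438]
 [ 0.002  0.438 -0.899]
 [-1.     0.    -0.002]]
amber [0.61227446 0.00614921 0.10916078]
clear [ 0.56566845 -0.35775103  0.10192827]
sq [0.52150687 0.37176406 0.0616357 ]
```

View pics/crop1.png

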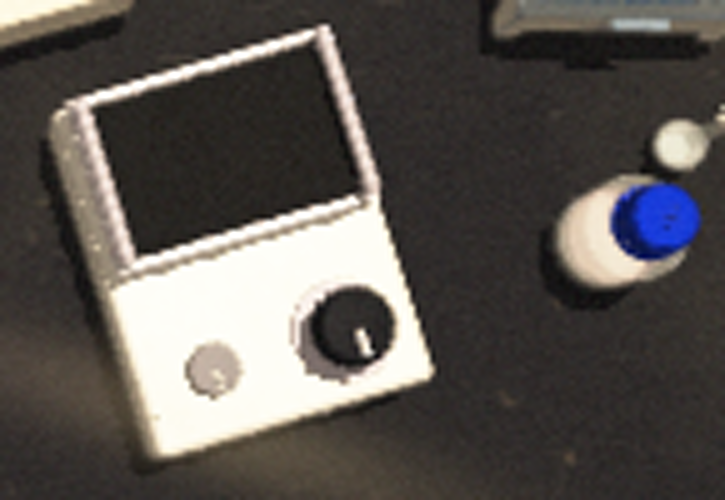

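The crop shows the shaker: rectangular platform, stop at about (355,325) with its white line on top, and the dial at (213,368). The choice is confirmed, with the stop at about (0.511, -0.214). I'll move above it with the fingers shutting.

Request:
carry_out(offset=[[0,2.4,-1.7],[0,2.4,-1.7],[0,2.4,-1.7],[0,2.4,-1.7],[0,2.4,-1.7]], delta_rot=[[0,0,0],[0,0,0],[0,0,0],[0,0,0],[0,0,0]], fingers=-1, newtons=20)

```text
time: 0.52
tool_pos: [0.3666, -0.4762, 0.2305]
tcp_rot: [0.87, 1.391, -0.869]
wrist_force: [1.0, -0.9, -0.1]
width: 0.3
```

Request:
carry_out(offset=[[0,2.4,-1.7],[0,2.4,-1.7],[0,2.4,-1.7],[0,2.4,-1.7],[0,2.4,-1.7]], delta_rot=[[0,0,0],[0,0,0],[0,0,0],[0,0,0],[0,0,0]])

```text
time: 0.93
tool_pos: [0.4373, -0.3471, 0.2308]
tcp_rot: [0.869, 1.391, -0.869]
wrist_force: [0.7, 0.2, -0.4]
width: -0.002
```

Request:
carry_out(offset=[[0,2.4,-1.7],[0,2.4,-1.7],[0,2.4,-1.7],[0,2.4,-1.7],[0,2.4,-1.7]], delta_rot=[[0,0,0],[0,0,0],[0,0,0],[0,0,0],[0,0,0]])

```text
time: 1.35
tool_pos: [0.5078, -0.2182, 0.2308]
tcp_rot: [0.869, 1.391, -0.869]
wrist_force: [-0.0, 0.2, -0.4]
width: 0.003
```

Request:
carry_out(offset=[[1,0,0],[1,0,0],[1,0,0],[0,0,0],[0,0,0]], delta_rot=[[0,0,0],[0,0,0],[0,0,0],[0,0,0],[0,0,0]])

```text
time: 1.77
tool_pos: [0.5062, -0.2202, 0.1995]
tcp_rot: [0.87, 1.393, -0.871]
wrist_force: [-0.8, 0.7, 0.1]
width: 0.001
```

```bash
cat > look.py <<'E'
from h import *
import sys
s=read_state();c=wcal(s);p,d=read_camera("wrist")
print({k:np.round(s[k],4) for k in("time","q","tool_pos","wrist_force","width")});M=Ro.from_rotvec(s["tcp_rot"]).as_matrix();print(M.round(3))
v,u=np.mgrid[:420,:560]
W=(np.stack([(u-c["cx"])/c["fx"]*d,(v-c["cy"])/c["fy"]*d,d],-1)-c["t"])@c["R"]
near=np.hypot(W[...,0]-.511,W[...,1]+.214)<.035
m=near&(d>0)&(W[...,2]>.083)&(W[...,2]<.108)
q=W[m];print("n",m.sum(),"ztop",np.percentile(q[:,2],[5,50,90]) if m.any() else 0)
if m.sum()>50:
    zt=np.median(q[:,2]);t=q[abs(q[:,2]-zt)<.003]
    (x,y),r=cv2.minEnclosingCircle(t[:,:2].astype(np.float32));print("circle",x,y,r,"mean",t.mean(0))
    print("tool offset cm",(M.T@(np.array([x,y,zt])-s["tool_pos"])*100).round(2))
cv2.imwrite(f"pics/{sys.argv[1]}.png",p[:,:,::-1])
E
python3 look.py w1
```

```text
{'time': np.float64(1.7667), 'q': array([-4.5520e-01,  5.6800e-02,  1.9024e+00, -3.0000e-04,  1.1857e+00,
        6.6340e-01]), 'tool_pos': array([ 0.5062, -0.2202,  0.1995]), 'wrist_force': array([-0.8161,  0.7386,  0.1154]), 'width': np.float64(0.0013)}
[[-0.003  0.899  0.437]
 [ 0.001  0.437 -0.899]
 [-1.    -0.002 -0.002]]
n 1763 ztop [0.09329213 0.09899205 0.09998171]
circle 0.5121719837188721 -0.21726328134536743 0.0199468731880188 mean [ 0.51256503 -0.21730184  0.09903509]
tool offset cm [10.05  0.69  0.03]
```

View pics/w1.png

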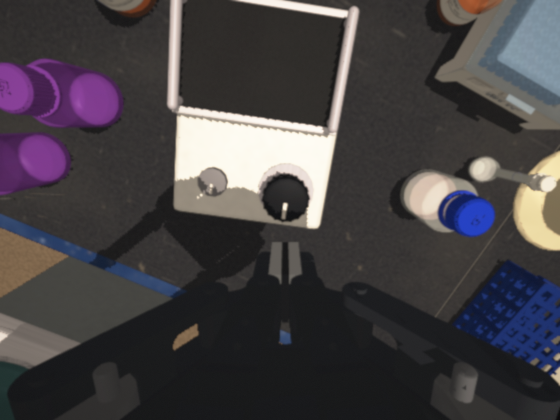

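The wrist view shows the stop at (286,198), the dial at (212,182) and the shut fingertips just below the stop. Wrist and top estimates agree within 3 mm. Next I'll descend over it.

Request:
carry_out(offset=[[1.7,0.3,0],[1.7,0.3,0],[1.7,0.1,0],[1.7,0,0],[1.7,0,0]], delta_rot=[[0,0,0],[0,0,0],[0,0,0],[0,0,0],[0,0,0]])

```text
time: 2.23
tool_pos: [0.5143, -0.2178, 0.1164]
tcp_rot: [0.87, 1.388, -0.87]
wrist_force: [-0.2, 0.6, 0.3]
width: 0.003
```

Request:
carry_out(offset=[[0.3,0,0],[0.3,0,0],[0.3,0,0],[0.3,0,0],[0.3,0,0]], delta_rot=[[0,0,0],[0,0,0],[0,0,0],[0,0,0],[0,0,0]])

```text
time: 2.65
tool_pos: [0.5149, -0.2172, 0.1024]
tcp_rot: [0.869, 1.388, -0.868]
wrist_force: [-0.1, -0.5, -0.4]
width: -0.003
```

Request:
carry_out(offset=[[0.2,0,0],[0.2,0,0],[0.2,0,0],[0.2,0,0],[0.1,0,0]], delta_rot=[[0,0,0],[0,0,0],[0,0,0],[0,0,0],[0,0,0]])

```text
time: 3.07
tool_pos: [0.5145, -0.2169, 0.0926]
tcp_rot: [0.869, 1.389, -0.868]
wrist_force: [0.1, -0.2, 2.9]
width: -0.002
```

Request:
carry_out(offset=[[0.1,0,0],[0,0,0],[0,0,0],[0,0,0],[0,0,0]], delta_rot=[[0,0,0],[0,0,0],[0,0,0],[0,0,0],[0,0,0]])

```text
time: 3.48
tool_pos: [0.5144, -0.2168, 0.0916]
tcp_rot: [0.869, 1.389, -0.869]
wrist_force: [1.3, -1.5, 3.3]
width: -0.001
```

Request:
carry_out(offset=[[0.1,0,0],[0.1,0,0],[0,0,0],[0,0,0],[0,0,0]], delta_rot=[[0,0,0],[0,0,0],[0,0,0],[0,0,0],[0,0,0]])

```text
time: 3.9
tool_pos: [0.5147, -0.2169, 0.0909]
tcp_rot: [0.869, 1.389, -0.868]
wrist_force: [-0.9, -0.6, 9.6]
width: 0.001
```

The force has risen to 9.6 N, so the head has bottomed. I'll retreat and look, opening the fingers on the way up.

Request:
carry_out(offset=[[-1,0,0],[-2,0,0],[-2,0,0],[-2.5,0,0],[-2.5,-0.5,0]], delta_rot=[[0,0,0],[0,0,0],[0,0,0],[0,0,0],[0,0,0]])

```text
time: 4.32
tool_pos: [0.5085, -0.2177, 0.1891]
tcp_rot: [0.869, 1.394, -0.869]
wrist_force: [0.9, 0.2, -0.1]
width: -0.003
```

Request:
carry_out(offset=[[0,0,0],[0,0,0],[0,0,0],[0,0,0],[0,0,0]], delta_rot=[[-7,0,0],[-7,0,0],[-7,0,0],[-7,0,0],[-7,0,0]], fingers=0.6)

```text
time: 4.73
tool_pos: [0.5084, -0.2181, 0.1886]
tcp_rot: [0.393, 1.538, -0.392]
wrist_force: [-0.5, 0.9, 0.4]
width: 0.708
```

```bash
python3 look.py w2
```

```text
{'time': np.float64(4.7333), 'q': array([-4.5050e-01,  6.7600e-02,  1.9120e+00,  3.0000e-04,  1.1647e+00,
        4.9600e-02]), 'tool_pos': array([ 0.5084, -0.2181,  0.1886]), 'wrist_force': array([-0.5424,  0.899 ,  0.3823]), 'width': np.float64(0.7081)}
[[-0.002  0.48   0.877]
 [ 0.001  0.877 -0.48 ]
 [-1.     0.    -0.003]]
n 1754 ztop [0.08784438 0.09230677 0.09325734]
circle 0.5118067860603333 -0.21762777864933014 0.01965820975601673 mean [ 0.5119433  -0.21687307  0.09231923]
tool offset cm [9.63 0.2  0.3 ]
```

View pics/w2.png

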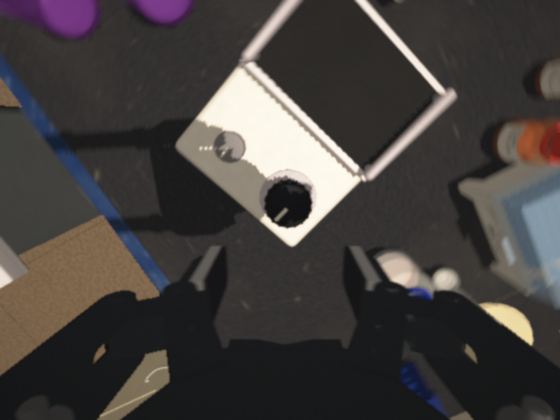

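The stop stays caught: its top is at 0.0923 m, against 0.099 m raised, so it is about 6.7 mm down. It sits at (288,203) in the picture, between the open fingers. The jaws are pre-turned 35° counter-clockwise. I'll lower now to grip round its side.

Request:
carry_out(offset=[[1.8,0.1,0.1],[1.8,0.1,0.1],[1.8,0,0.1],[1.8,0,0],[1.8,0,0]], delta_rot=[[0,0,0],[0,0,0],[0,0,0],[0,0,0],[0,0,0]])

```text
time: 5.2
tool_pos: [0.5122, -0.2179, 0.0979]
tcp_rot: [0.4, 1.536, -0.399]
wrist_force: [-0.6, 0.3, 0.1]
width: 0.8
```

Request:
carry_out(offset=[[0.7,0,0],[0.7,0,0],[0.7,0,0],[0.7,0,0],[0.2,0,0]], delta_rot=[[0,0,0],[0,0,0],[0,0,0],[0,0,0],[0,0,0]])

```text
time: 5.62
tool_pos: [0.5128, -0.2183, 0.0687]
tcp_rot: [0.397, 1.535, -0.397]
wrist_force: [0.1, 0.5, 0.0]
width: 0.801
```

Request:
carry_out(offset=[[0,0,0],[0,0,0],[0,0,0],[0,0,0],[0,0,0]], delta_rot=[[0,0,0],[0,0,0],[0,0,0],[0,0,0],[0,0,0]])

```text
time: 6.03
tool_pos: [0.5134, -0.2187, 0.0698]
tcp_rot: [0.397, 1.533, -0.397]
wrist_force: [0.1, -0.8, -0.3]
width: 0.793
```

Request:
carry_out(offset=[[0,0,0],[0,0,0],[0,0,0],[0,0,0],[0,0,0]], delta_rot=[[0,0,0],[0,0,0],[0,0,0],[0,0,0],[0,0,0]], fingers=-1, newtons=20)

```text
time: 6.45
tool_pos: [0.5118, -0.2178, 0.0689]
tcp_rot: [0.397, 1.537, -0.396]
wrist_force: [-4.9, 2.3, 3.1]
width: 0.461
```

Gripped at 39 mm. Now I'll twist 50° clockwise.

Request:
carry_out(offset=[[0,0,0],[0,0,0],[0,0,0],[0,0,0],[0,0,0]], delta_rot=[[5,0,0],[5,0,0],[5,0,0],[5,0,0],[5,0,0]])

```text
time: 6.87
tool_pos: [0.5118, -0.2179, 0.0688]
tcp_rot: [0.738, 1.445, -0.739]
wrist_force: [-4.8, 2.0, 2.7]
width: 0.457
```

Request:
carry_out(offset=[[0,0,0],[0,0,0],[0,0,0],[0,0,0],[0,0,0]], delta_rot=[[5,0,0],[5,0,0],[5,0,0],[5,0,0],[5,0,0]])

```text
time: 7.28
tool_pos: [0.5118, -0.2181, 0.0689]
tcp_rot: [1.069, 1.295, -1.071]
wrist_force: [-5.6, 2.0, 2.7]
width: 0.457
```

Request:
carry_out(offset=[[0,0,0],[0,0,0],[0,0,0],[0,0,0],[0,0,0]], delta_rot=[[0,0,0],[0,0,0],[0,0,0],[0,0,0],[0,0,0]])

```text
time: 7.7
tool_pos: [0.5118, -0.2181, 0.0689]
tcp_rot: [1.066, 1.297, -1.068]
wrist_force: [-5.7, 1.9, 2.9]
width: 0.462
```

```bash
python3 look.py w3
```

```text
{'time': np.float64(7.7), 'q': array([-4.4740e-01,  2.0010e-01,  2.0058e+00, -7.0000e-04,  9.3850e-01,
        9.3150e-01]), 'tool_pos': array([ 0.5118, -0.2181,  0.0689]), 'wrist_force': array([-5.7352,  1.8843,  2.9028]), 'width': np.float64(0.4622)}
[[-0.003  0.982  0.191]
 [ 0.001  0.191 -0.982]
 [-1.    -0.003 -0.001]]
n 7927 ztop [0.08589406 0.09093497 0.10370065]
circle 0.5187267065048218 -0.21531696617603302 0.031538452953100204 mean [ 0.51358181 -0.21730385  0.09073097]
tool offset cm [-2.21  0.73 -0.15]
```

Request:
carry_out(offset=[[0,0,0],[0,0,0],[0,0,0],[0,0,0],[0,0,0]], delta_rot=[[0,0,0],[0,0,0],[0,0,0],[0,0,0],[0,0,0]], fingers=0.7)

```text
time: 8.17
tool_pos: [0.5135, -0.2187, 0.0695]
tcp_rot: [1.067, 1.293, -1.066]
wrist_force: [0.6, -0.5, 0.4]
width: 0.85
```

Request:
carry_out(offset=[[-1,0,0],[-2,0,0],[-3,0,0],[-3,0,0],[-3,0,0]], delta_rot=[[0,0,0],[0,0,0],[0,0,0],[0,0,0],[0,0,0]])

```text
time: 8.58
tool_pos: [0.5129, -0.2184, 0.1911]
tcp_rot: [1.067, 1.294, -1.067]
wrist_force: [0.3, -1.3, 1.4]
width: 0.847
```

Request:
carry_out(offset=[[0,-0.5,0],[0,0,0],[0,0,0],[0,0,0],[0,0,0]], delta_rot=[[0,0,0],[0,0,0],[0,0,0],[0,0,0],[0,0,0]])

```text
time: 9.0
tool_pos: [0.5071, -0.2189, 0.1876]
tcp_rot: [1.067, 1.297, -1.068]
wrist_force: [-0.2, -0.1, 0.2]
width: 0.851
```

Request:
carry_out(offset=[[0,0,0],[0,0,0],[0,0,0],[0,0,0],[0,0,0]], delta_rot=[[0,0,0],[0,0,0],[0,0,0],[0,0,0],[0,0,0]])

```text
time: 9.42
tool_pos: [0.5081, -0.2194, 0.1891]
tcp_rot: [1.067, 1.294, -1.067]
wrist_force: [-0.2, 0.9, -0.5]
width: 0.848
```

Request:
carry_out(offset=[[0,0,0],[0,0,0],[0,0,0],[0,0,0],[0,0,0]], delta_rot=[[0,0,0],[0,0,0],[0,0,0],[0,0,0],[0,0,0]])

```text
time: 9.83
tool_pos: [0.5082, -0.2195, 0.1893]
tcp_rot: [1.067, 1.294, -1.067]
wrist_force: [0.1, 0.6, 0.3]
width: 0.848
```

```bash
python3 look.py w4
```

```text
{'time': np.float64(9.8333), 'q': array([-0.4527,  0.0658,  1.9125,  0.    ,  1.1632,  0.9261]), 'tool_pos': array([ 0.5082, -0.2195,  0.1893]), 'wrist_force': array([0.1059, 0.6297, 0.2937]), 'width': np.float64(0.8478)}
[[ 0.     0.982  0.191]
 [-0.     0.191 -0.982]
 [-1.     0.     0.   ]]
n 1899 ztop [0.09295425 0.09901295 0.10002014]
circle 0.5122141242027283 -0.21781611442565918 0.01978994719684124 mean [ 0.51270534 -0.21753329  0.0990565 ]
tool offset cm [ 9.03  0.43 -0.09]
```

View pics/w4.png

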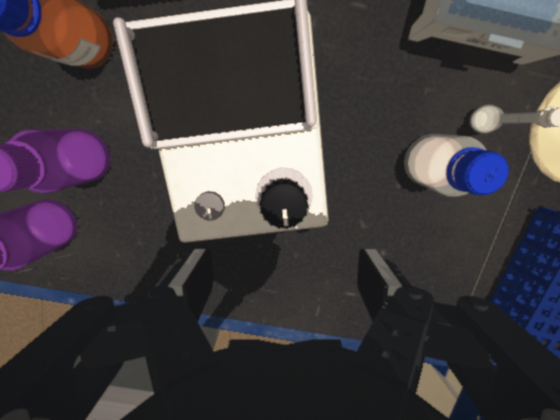

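The head is fully up (0.0990 m, the same as before the press), and its white line at (286,216) points to the machine's front again. I'll check the line's angle against the picture taken before the press, compare the top view with the start, and hand in if all is well.

Run:
```python
from h import *
def ang(im,c,a):
    m=np.zeros(im.shape[:2],bool);m[a[1]-8:a[1]+22,a[0]-12:a[0]+12]=1
    w=m&(im.min(-1)>110)
    n,l,st,ce=cv2.connectedComponentsWithStats(w.astype(np.uint8))
    v,u=np.nonzero(w);P=np.array([ray(c,x,y,.1)[:2] for x,y in zip(u,v)])-[.5122,-.2175]
    P=P[np.hypot(*P.T)<.0165];q=P.mean(0);return len(P),np.degrees(np.arctan2(q[1],q[0]))
s=read_state();c4=wcal(s);s["tool_pos"]=np.array([.5062,-.2202,.1995]);s["tcp_rot"]=np.array([.87,1.393,-.871])
print("before",ang(cv2.imread("pics/w1.png"),wcal(s),(286,198)),"after",ang(cv2.imread("pics/w4.png"),c4,(284,202)))
p,d=read_camera("top");o=np.load("top.npz")["p"];df=cv2.absdiff(p,o).max(-1)
for n,(a,b) in dict(amber=(292,172),clear=(438,194),sq=(150,207),cstop=(232,222)).items(): print(n,(df[b-15:b+16,a-15:a+16]>60).sum())
cv2.imwrite("pics/top1.png",p[:,:,::-1])
```

```text
before (53, np.float64(-158.9514164045279)) after (59, np.float64(-160.03395746873537))
amber 0
clear 648
sq 0
cstop 0
```

Line angles agree within about 1° before and after. The clear bottle's patch differs, most likely because the arm covers it, so I'll check its cap from the wrist views before handing in.

Run:
```python
from h import *
s=read_state();c4=wcal(s);s["tool_pos"]=np.array([.5062,-.2202,.1995]);s["tcp_rot"]=np.array([.87,1.393,-.871])
r=[]
for f,c,a in(("w1",wcal(s),(466,215)),("w4",c4,(477,171))):
    im=cv2.imread(f"pics/{f}.png").astype(int);m=(im[...,0]>120)&(im[...,2]<80);v,u=np.nonzero(m)
    k=np.hypot(u-a[0],v-a[1])<38;r.append(ray(c,u[k].mean(),v[k].mean(),.1));print(f,r[-1],k.sum())
if np.linalg.norm(r[0]-r[1])<.01: print(finish_job())
```

```text
w1 [ 0.57029606 -0.36799816  0.1       ] 1268
w4 [ 0.57023637 -0.36796959  0.1       ] 1533
the job is handed in; nothing more can be done
None
```

I did the stop check on the shaker and handed the job in at about 10 s of the 45 s. `finish_job` gives no verdict, so these are my own measurements.

- **Press:** I pressed the stop down with the shut fingers until it bottomed (9.6 N), then let go. It stayed caught about 6.7 mm down (top at 0.0923 m, against 0.0990 m before) with the robot clear of it.
- **Reset:** I gripped the head round its side, twisted it 50° clockwise and released it. It came back to 0.0990 m, and its white line is within about 1° of where it started.
- **Other items:** In the top view, the centrifuge's stop, the amber bottle and the squeeze bottle look the same as at the start. The gripper is open, well above the machine and touching nothing.
- **Disagreements:**
  - The top view differed around the clear bottle, probably because the arm covers it there. The wrist views put its cap in the same place before and after, to within 0.1 mm.
  - The top and wrist cameras placed the stop about 3 mm apart. I went mainly by the wrist camera, and the grip closed cleanly at 39 mm.

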